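# Shim the sample tile in the bonding jig and hold it tight

## Task

Stand the orange spacer upright in the jig, between the sliding white tile and an end rail, on a side where the gap is wide enough for it, down on the jig's floor, roughly midway across the jig's width and square to the rail, and let go of it. Then use the tile's grip post to slide the tile over against the spacer so that rail, spacer and tile are flush, and finish while still pressing the tile firmly (about 10 N) against the spacer, as if for glue to set; touch only the tile at the end. Leave the tape roll, eraser and dropper bottle where they are.

Things in the scene. Friction and masses are not known exactly. Their poses are not given: they have to be found in the camera images.
- jig: Fixed aluminium bonding jig, 96 (x) x 214 (y) x 30 mm, origin at the centre of its underside on the worktop; floor 10 mm above it. Blue end rails have inner faces at y = +85 and -85 mm in its frame, tops at 30 mm. Low dark guide strips along y, tops at 16 mm, inner faces at x = +-40 mm. Its long y axis is the tile's sliding direction.
- tile (a joint): Slide of the tile along the jig's +y, metres; 0 = midway between the rails, ends at +-0.025. White ceramic tile on a black carrier, 74 (x) x 120 (y) mm, top 30 mm above the jig's origin. The gap to the +y rail is 0.025 minus this value, to the -y rail 0.025 plus it. It stays where it is left and needs about 1.5 N to slide.
- tile_post (a point): Grip post of the tile: upright dark steel bar 18 (x) x 16 (y) mm on a flange 34 x 34 mm, rising from the middle of the tile; this point is on its axis, 55 mm above the jig's origin. The bar is free from 34 to 75 mm above the jig's origin. Axes as the jig's.
- spacer_center (a point): Centre of the loose orange plastic spacer (80 g, 64 mm tall, standing upright at the start), 32 mm above its foot; 42 mm above the jig's origin when it stands on the jig's floor. Lower 22 mm: body 60 (x) x 20 (y) mm. Above it, from 22 to 64 mm: grip tab 34 (x) x 14 (y) mm. Its y axis is its thickness, which goes along the jig's y; a half turn makes no difference.
- spacer: The same orange spacer; origin at the centre of its foot. The lowest 4 mm narrow to 56 (x) x 16 (y) mm.
- tape: Roll of brown tape, 94 x 92 x 48 mm, loose bystander; origin at the centre of its underside.
- eraser: Blue and white eraser, 21 x 44 x 12 mm, loose bystander; origin at the centre of its underside.
- dropper_c: Blue dropper bottle with black cap, 34 x 34 x 100 mm, loose bystander at the back; origin at the centre of its underside.
Not all that is in view belongs to the job. Of the things that look like the spacer, the middle-sized one is meant.

How it is judged:
On the way:
1. the spacer stands upright on the jig's floor between the tile and an end rail, let go (z of spacer_center in the frame of jig between 0.038 and 0.045 m and angle between spacer_center's own z axis and vertical below 0.08 rad and x of spacer_center in the frame of jig between -0.016 and 0.016 m and (y of spacer_center in the frame of jig between 0.045 and 0.078 m or y of spacer_center in the frame of jig between -0.078 and -0.045 m) and contact force between the fingers and spacer below 0.1 N), for 0.3 s.
At the end, for the whole second after the job is handed in: The spacer stands on the jig's floor, upright (0.08 rad), square (0.06 rad), within 16 mm of the jig's midline, within 2.5 mm of an end rail, the tile's place within 2 mm of flush; the fingers touch the tile (over 2 N), not the spacer, and the tile presses the spacer with over 2.5 N (z of spacer_center in the frame of jig between 0.038 and 0.045 m and angle between spacer_center's own z axis and vertical below 0.08 rad and x of spacer_center in the frame of jig between -0.016 and 0.016 m and angle between the y axis of spacer_center and the y axis of jig, either way round below 0.06 rad and ((y of spacer_center in the frame of jig between 0.0725 and 0.0775 m and value of joint tile between 0.003 and 0.007 m) or (y of spacer_center in the frame of jig between -0.0775 and -0.0725 m and value of joint tile between -0.007 and -0.003 m)) and contact force between tile and spacer above 2.5 N and contact force between the fingers and tile above 2 N and contact force between the fingers and spacer below 0.3 N and linear speed of spacer below 0.02 m/s); the arm keeps its last pose, push and grip.
It fails at once if the tape roll is disturbed (moved more than 20 mm) (distance of tape from where it was at the start of the episode above 0.02 m).
It fails at once if the eraser is disturbed (moved more than 20 mm) (distance of eraser from where it was at the start of the episode above 0.02 m).
It fails at once if the dropper bottle is disturbed (moved more than 20 mm) (distance of dropper_c from where it was at the start of the episode above 0.02 m).
It also fails if it takes over 50 s, if anything falls off the work surface, if the arm or the gripper's body presses on something with over 40 N, if the wrist force passes 120 N, or if a joint passes its speed limit or range.

## Robot

A 6-joint arm with a two-finger parallel gripper is mounted at the origin on a cart in front of the work surface, level with it; the furniture and walls round the work are solid. World frame = base frame: x ahead of the robot, y to its left, z up, the work surface at z = 0. Lengths are in m, angles in rad, forces in N, time in s.
With the tool pointing down it reaches from about 0.375 to 0.9 m from the base axis. Payload 3.1 kg.
Tool frame: the origin (TCP) lies between the finger pads; the fingertips stand 17 mm ahead of it and the grasp point (between the pads) lies 2 mm behind it (robot.nose_length is the distance from the TCP to the fingertips, in m); z points along the fingers, y is the line along which they close (so a half turn about z gives the same grasp; the last joint's range is limited). The gripper opens to 87 mm and grips with 3 to 60 N. Pads are 19 mm wide; open, the fingers measure 117 mm over their backs; the gripper's body (75 mm by 190 mm) begins 51 mm behind the grasp point.
Start: joints at [1.155, 0.527, 1.433, -0, 1.181, -0.178], TCP at [0.147, 0.607, 0.24] pointing down, gripper open.
Joint ranges: [-3.08, 3.08], [-0.75, 2.2], [0.22, 2.44], [-1.43, 4.57], [0, 2.65], [-2.85, 2.85]. Speed limits (rad/s): [2.79, 2.79, 3.14, 3.14, 3.14, 3.14].

## Interface

Orientations are given as a unit quaternion [x, y, z, w].
In Python, from rig import robot, cams gives the robot as it stands.
- The arm moves only by the shell command python3 -m pendant 'ROWS' [FORCE]. ROWS is JSON, a list of rows, each an object with "jaw": the opening, from 0 (shut) to 1 (fully open); "linear": the shift along the tool's x, y, z in cm, a list of three; "twist": the turn about the tool's z in degrees. A call has 1 to 12 rows; each row shifts and turns the commanded pose from where the row before left it, along the tool's axes as they then stand; what a row does not reach is not made up. A row lasts 1/12 s, in which the tool goes at most 41.7 mm and 7.16 degrees, less where a joint would pass 70% of its speed; a pose out of reach is approached as far as the arm can. A call is refused whole if a number of a shift passes 4.17 or a number of a turn 7.16, either way. A call with a gripper value outside its range is refused whole. The fingers move at their own pace and stop on an object; FORCE is the grip in N (left out, the last holds). Time passes only in rows, so rows that do not move let the fingers close. It gives the time, the measured TCP pose, the force, the opening and the grip force at its end, in the units of the state.
- robot.get_obs(): the state, without advancing time (a new reading comes with each control period).
- cams.camera(name): name is "side" or "top"; returns a dict with "color" (420x560x3 uint8, blue, green, red), "depth" (420x560 float32, m along the optical axis (not along the pixel's ray), 0 where there is no reading), "fov_y" (degrees; the focal length in pixels is half the picture's height over the tangent of half this angle, whatever the lens; pixels are square), "cx", "cy" (the principal point, pixels), "view" (4x4, takes a point from world to camera coordinates). Camera axes: x right, y down, z forward; pixel columns grow to the right and rows downward; lengths in m; the calibration is good to about 2 mm. A picture is of the moment at which its call begins.
- robot.hand_in(): hands the job in; it is judged then, once.
The state is a dict: "time": time; "q": joint angles; "joint_velocities": joint speeds; "joint_torque": joint torques, N m; "position": TCP position; "tool_rot": TCP orientation; "ft_force": force on the tool from outside, world axes, zero at the start; "moment": the same for the moment, N m; "grip_width": finger opening in m; "grip_force": force on a finger pad.
Only numpy, scipy, OpenCV 4.12 (cv2) and the standard library are available. Lean on these libraries where they do the work, as an engineer would, in place of code of your own. Each camera call takes 0.05 s, during which the arm holds its last target. There are 200 camera calls.

## Working session

There is one attempt and no reset: what is moved stays moved. The work goes in short steps, Python scripts to look and compute and a shell command to move; the robot and the scene stay as the last step left them, time stands still between calls to the robot, and variables do not carry over. Pictures are saved under pics/ and viewed, at most 10 in all, crops included, and the job is handed in when it is done.

```bash
ls; mkdir -p pics
cat > h.py <<'E'
import numpy as np, cv2
from rig import robot, cams
def K(c):
    f=c["color"].shape[0]/2/np.tan(np.radians(c["fov_y"])/2); return f,c["cx"],c["cy"]
def cloud(c):
    f,cx,cy=K(c); d=c["depth"]; v,u=np.mgrid[:d.shape[0],:d.shape[1]]
    p=np.stack([(u-cx)/f*d,(v-cy)/f*d,d,np.ones_like(d)],-1)
    return (p@np.linalg.inv(c["view"]).T)[...,:3]
def ray(c,uv,z):
    f,cx,cy=K(c); M=np.linalg.inv(c["view"]); uv=np.atleast_2d(uv)
    d=np.c_[(uv[:,0]-cx)/f,(uv[:,1]-cy)/f,np.ones(len(uv))]@M[:3,:3].T
    o=M[:3,3]; return o+d*((z-o[2])/d[:,2])[:,None]
E
python3 - <<'E'
from h import *
for n in("top","side"):
    c=cams.camera(n); cv2.imwrite(f"pics/{n}0.png",c["color"]); print(n,c["fov_y"],c["cx"],c["cy"],np.linalg.inv(c["view"])[:3].round(3).tolist())
    np.save(f"/tmp/{n}.npy",c,allow_pickle=True)
print(robot.get_obs())
E
```

```text
pics
top 43.675475107169554 273.64179532733715 208.33730378788297 [[0.003, -0.985, 0.175, 0.276], [-1.0, -0.003, 0.001, -0.034], [-0.0, -0.175, -0.985, 1.633]]
side 49.65358121642781 284.8125396908888 208.36955241113938 [[-0.947, -0.136, 0.29, 0.215], [-0.32, 0.414, -0.852, 0.934], [-0.005, -0.9, -0.435, 0.542]]
{'time': 0.1, 'q': array([ 1.15451156e+00,  5.28425545e-01,  1.43377729e+00, -7.77399991e-06,
        1.18140851e+00, -1.78488553e-01]), 'joint_velocities': array([-0.00040617, -0.00246846, -0.00326069,  0.000336  ,  0.00049737,
       -0.0023253 ]), 'joint_torque': array([-6.95738290e-04, -4.40984845e+01, -1.77150339e+01,  6.34276355e-02,
        5.33607393e-02, -2.42322233e-05]), 'position': array([0.14693224, 0.60683196, 0.23863631]), 'tool_rot': array([ 1.18616637e-01,  9.92939613e-01, -9.66093474e-04, -2.92324083e-04]), 'ft_force': array([-0.21918899, -0.29596999,  0.28091618]), 'moment': array([0.0620341 , 0.02795256, 0.00907635]), 'grip_force': 0.0, 'grip_width': 0.08702043321294041}
```

View pics/top0.png

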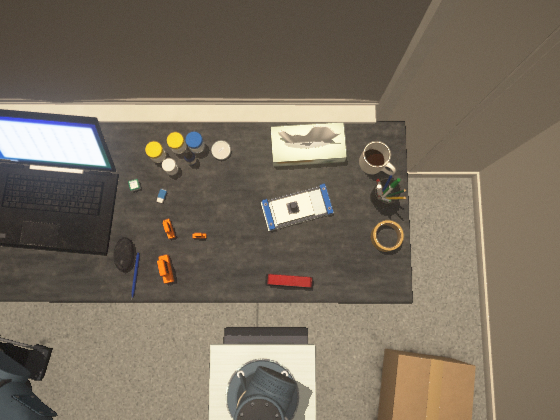

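View pics/side0.png

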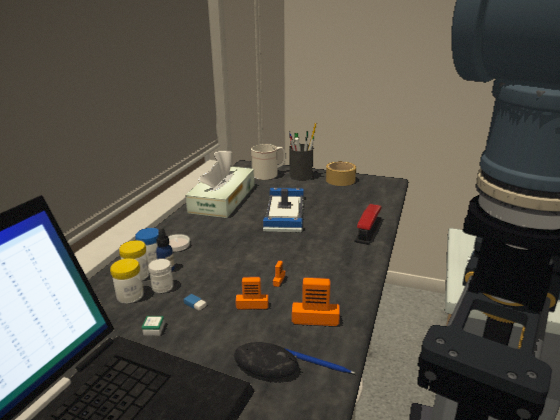

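The top view shows the orange middle spacer at (169,229), with a bigger one at (165,268) and a smaller one at (200,236). The jig is at (297,208) with its post at (293,208). In the side view the spacer is at (252,293) and the jig at (285,208).

```bash
cat > m.py <<'E'
from h import *
def rect(p):
    r=cv2.minAreaRect((p[:,:2]*1000).astype(np.float32)); return [np.round(x,1) for x in (*r[0],*r[1],r[2])]
import sys
for n in ("top","side"):
    c=np.load(f"/tmp/{n}.npy",allow_pickle=True).item()
    P=cloud(c); h=cv2.cvtColor(c["color"],cv2.COLOR_BGR2HSV)
    o=cv2.inRange(h,(3,170,90),(15,255,255))
    k,l,s,ct=cv2.connectedComponentsWithStats(o)
    for i in range(1,k):
        if s[i,4]<25: continue
        p=P[l==i]; z=p[:,2]
        print(n,"orange",s[i].tolist(),ct[i].round(1),"zpct",np.percentile(z,[2,50,98]).round(3),"all",rect(p))
        m=z>z.max()-.012; print("   top part",m.sum(),p[m].mean(0).round(4),rect(p[m]), "low",rect(p[z<.025]) if (z<.025).sum()>4 else '')
    b=cv2.inRange(h,(100,120,50),(125,255,255))
    roi=np.zeros_like(b)
    if n=="top": roi[180:235,255:340]=255
    else: roi[183:235,258:310]=255
    k,l,s,ct=cv2.connectedComponentsWithStats(b&roi)
    for i in range(1,k):
        if s[i,4]<15: continue
        p=P[l==i]; p=p[p[:,2]>.024]
        if len(p)>5: print(n,"blue",s[i].tolist(),len(p),p.mean(0).round(4),rect(p))
    w=cv2.inRange(h,(0,0,140),(180,60,255))&roi
    p=P[w>0]; print(n,"white",len(p),np.median(p,0).round(4),rect(p[(p[:,2]>.024)&(p[:,2]<.036)]))
    q=P[(roi>0)]; q=q[(q[:,2]>.06)&(q[:,2]<.09)]; print(n,"post",len(q),q.mean(0).round(4),q[:,2].max())
    cv2.imwrite(f"pics/{n}z.png",cv2.resize(c["color"][175:240,250:345] if n=="top" else c["color"][175:325,215:315],None,fx=8 if n=="top" else 4,fy=8 if n=="top" else 4,interpolation=cv2.INTER_CUBIC))
E
python3 m.py
```

```text
top orange [163, 219, 12, 20, 127] [168.5 228.7] zpct [-0.002  0.026  0.069] all [np.float64(389.6), np.float64(150.4), np.float64(430.8), np.float64(45.8), np.float64(52.4)]
   top part 1 [ 0.2763 -0.0342  1.6326] [np.float64(276.3), np.float64(-34.2), np.float64(0.0), np.float64(0.0), np.float64(0.0)] low [np.float64(501.5), np.float64(295.3), np.float64(63.9), np.float64(20.4), np.float64(19.7)]
top orange [192, 233, 15, 6, 57] [199.1 235.2] zpct [-0.     0.018  0.049] all [np.float64(390.1), np.float64(84.8), np.float64(327.4), np.float64(34.8), np.float64(52.3)]
   top part 1 [ 0.2763 -0.0342  1.6326] [np.float64(276.3), np.float64(-34.2), np.float64(0.0), np.float64(0.0), np.float64(0.0)] low [np.float64(478.1), np.float64(199.6), np.float64(14.1), np.float64(43.2), np.float64(8.5)]
top orange [157, 255, 17, 28, 274] [165.  269.4] zpct [0.007 0.036 0.095] all [np.float64(373.5), np.float64(300.9), np.float64(83.7), np.float64(36.9), np.float64(13.8)]
   top part 69 [0.3759 0.2971 0.091 ] [np.float64(373.9), np.float64(296.8), np.float64(45.9), np.float64(18.6), np.float64(12.2)
[... 2061 characters left out ...]
np.float64(161.7), np.float64(10.8)]
side blue [270, 188, 12, 7, 71] 38 [ 0.6137 -0.1516  0.0409] [np.float64(428.4), np.float64(373.9), np.float64(31.5), np.float64(1199.2), np.float64(19.3)]
side blue [286, 188, 17, 8, 110] 51 [ 0.5727 -0.1964  0.0279] [np.float64(573.6), np.float64(-199.7), np.float64(45.7), np.float64(23.0), np.float64(16.9)]
side blue [263, 218, 39, 9, 317] 158 [ 0.5415 -0.0028  0.031 ] [np.float64(360.4), np.float64(447.3), np.float64(94.2), np.float64(1012.5), np.float64(21.9)]
side white 547 [ 0.5565 -0.0639  0.0277] [np.float64(570.9), np.float64(-105.2), np.float64(73.8), np.float64(185.7), np.float64(15.3)]
side post 50 [ 0.5642 -0.0839  0.0687] 0.0756002187482569
```

View pics/topz.png

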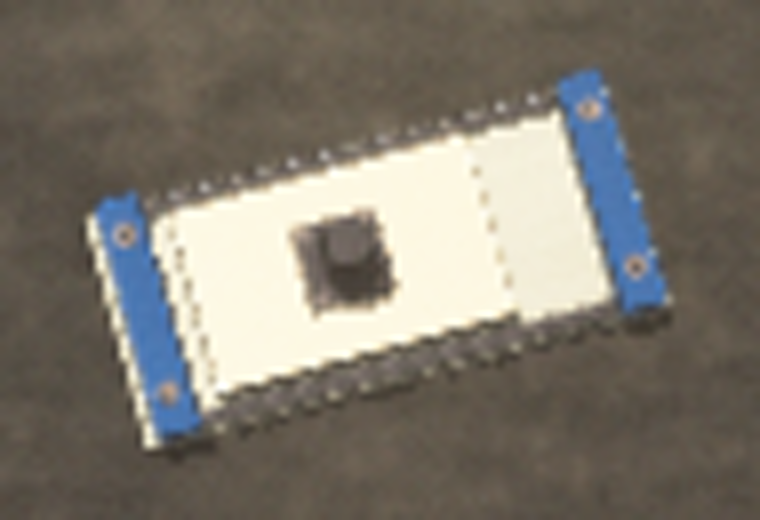

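The top zoom shows the wide gap on the right (world −y) side, about 36 mm wide. The screws mark the rails at zoom pixels (124,235), (169,392), (589,108) and (637,265). Next I'll measure more precisely, leaving out pixels with no depth.

```bash
cat > m2.py <<'E'
from h import *
def rect(p):
    r=cv2.minAreaRect((p[:,:2]*1000).astype(np.float32)); return [round(float(x),1) for x in (*r[0],*r[1],r[2])]
C={n:np.load(f"/tmp/{n}.npy",allow_pickle=True).item() for n in("top","side")}
ok=lambda c,m:cloud(c)[(m>0)&(c["depth"]>.1)]
hsv=lambda c:cv2.cvtColor(c["color"],cv2.COLOR_BGR2HSV)
def box(m,x0,y0,x1,y1):
    r=np.zeros_like(m); r[y0:y1,x0:x1]=m[y0:y1,x0:x1]; return r
for n,b in(("top",(155,212,182,246)),("side",(230,270,272,312))):
    c=C[n]; p=ok(c,box(cv2.inRange(hsv(c),(3,120,60),(17,255,255)),*b)); z=p[:,2]
    print(n,"spacer: all",rect(p[z<.08]),"z",np.percentile(z,[5,95]).round(3)); 
    for lo,hi in((.003,.026),(.03,.07),(.056,.07)):
        q=p[(z>lo)&(z<hi)]; print("  ",lo,hi,len(q),q.mean(0).round(4),rect(q))
R=[]
for n,bs in(("top",((318,182,336,216),(260,197,278,232))),("side",((265,185,306,196),(260,215,306,231)))):
    c=C[n]
    for b in bs:
        m=box(cv2.inRange(hsv(c),(100,110,40),(128,255,255)),*b); p=ok(c,m); q=p[(p[:,2]>.024)&(p[:,2]<.036)]
        print(n,"rail",len(q),q.mean(0).round(4),rect(q))
        if n=="top":
            v,u=np.nonzero(m); print("   ray",rect(ray(c,np.c_[u,v],.03)))
s=np.array([[124,235],[169,392],[589,108],[637,265]])/8-.44+[250,175]
S=ray(C["top"],s,.03); ctr=S.mean(0); d=S[:2].mean(0)-S[2:].mean(0); x=(S[0]-S[1]+S[2]-S[3])
print("screws centre",ctr.round(4),"y angle",np.degrees(np.arctan2(d[1],d[0])),"x angle",np.degrees(np.arctan2(x[1],x[0])),np.linalg.norm(d))
yj=d[:2]/np.linalg.norm(d[:2]); xj=np.array([yj[1],-yj[0]])
for n,b in(("top",(262,182,336,232)),("side",(258,183,310,232))):
    c=C[n]; m=box(np.full(c["depth"].shape,255,np.uint8),*b); p=ok(c,m)
    jf=lambda q:np.c_[(q[:,:2]-ctr[:2])@np.c_[xj,yj]*1000,q[:,2]*1000]
    q=jf(p[(p[:,2]>.055)&(p[:,2]<.085)]); print(n,"post jig xy",q.mean(0).round(1),q.min(0).round(1),q.max(0).round(1))
    w=ok(c,m&cv2.inRange(hsv(c),(0,0,120),(180,70,255))); w=jf(w); w=w[(abs(w[:,0])<33)]
    t=w[(w[:,2]>26)&(w[:,2]<34)]; f=w[(w[:,2]<16)&(w[:,2]>5)]
    print("  tile y pct",np.percentile(t[:,1],[0,1,99,100]).round(1),len(t),"floor",np.percentile(f[:,1],[1,50,99]).round(1) if len(f) else 0,len(f), "z",np.median(t[:,2]),np.median(f[:,2]) if len(f) else 0)
E
python3 m2.py
```

```text
top spacer: all [500.5, 298.2, 67.5, 27.4, 22.4] z [0.001 0.067]
   0.003 0.026 68 [0.4953 0.2902 0.0172] [500.3, 296.7, 64.2, 24.6, 22.4]
   0.03 0.07 73 [0.4976 0.2925 0.058 ] [502.5, 295.1, 43.8, 14.7, 19.5]
   0.056 0.07 54 [0.4974 0.2935 0.0632] [498.7, 293.8, 35.8, 14.5, 19.5]
side spacer: all [516.7, 255.5, 64.4, 113.6, 20.6] z [-0.     0.063]
   0.003 0.026 374 [0.4969 0.3025 0.0157] [499.6, 298.3, 60.0, 22.3, 19.3]
   0.03 0.07 331 [0.4983 0.3008 0.0497] [499.1, 297.9, 33.3, 16.3, 12.2]
   0.056 0.07 126 [0.4991 0.299  0.0613] [499.4, 297.9, 32.6, 16.1, 12.0]
top rail 113 [ 0.5942 -0.1952  0.0298] [594.1, -195.7, 93.1, 16.1, 16.0]
   ray [594.1, -195.4, 93.6, 15.6, 15.7]
top rail 109 [ 0.5415 -0.0157  0.0303] [544.3, -14.8, 93.8, 15.0, 15.5]
   ray [543.8, -15.0, 94.5, 15.2, 15.4]
side rail 88 [ 0.5945 -0.1899  0.0277] [595.6, -193.1, 91.7, 23.0, 16.9]
side rail 159 [ 0.5435 -0.0089  0.0278] [544.8, -10.9, 94.4, 22.8, 16.4]
screws centre [ 0.57   -0.1054  0.03  ] y angle 105.61548909101751 x angle 16.008141981160406 0.18847033258929172
top post jig xy [-2.3 16.9 74.3] [-10.3   8.   57.8] [ 7.4 24.  82.4]
  tile y pct [-101.6  -93.3  102.   103.8] 514 floor [-84.6 -58.8 107.3] 286 z 30.328111256532676 10.335125782950039
side post jig xy [ 0.1 22.6 66.3] [-7.9 11.1 55.1] [ 8.3 29.3 75.6]
  tile y pct [-94.7 -44.2  79.7  98.1] 395 floor [-86.  106.5 111.3] 74 z 28.044771480541854 8.146740743334103
```

```bash
python3 -m pendant '[{"jaw":0.5,"linear":[0,0,0],"twist":-6.7},{"jaw":0.5,"linear":[0,0,0],"twist":-6.7},{"jaw":0.5,"linear":[0,0,0],"twist":-6.7},{"jaw":0.5,"linear":[0,0,0],"twist":-6.7},{"jaw":0.5,"linear":[0,0,0],"twist":-6.6}]' 20
python3 -m pendant '[{"jaw":0.5,"linear":[-1.89,-3.43,0],"twist":0},{"jaw":0.5,"linear":[-1.89,-3.43,0],"twist":0},{"jaw":0.5,"linear":[-1.89,-3.43,0],"twist":0},{"jaw":0.5,"linear":[-1.89,-3.43,0],"twist":0},{"jaw":0.5,"linear":[-1.89,-3.43,0],"twist":0},{"jaw":0.5,"linear":[-1.89,-3.43,0],"twist":0},{"jaw":0.5,"linear":[-1.89,-3.43,0],"twist":0},{"jaw":0.5,"linear":[-1.89,-3.43,0],"twist":0},{"jaw":0.5,"linear":[-1.89,-3.43,0],"twist":0},{"jaw":0.5,"linear":[-1.89,-3.43,0],"twist":0},{"jaw":0.5,"linear":[-1.89,-3.43,0],"twist":0},{"jaw":0.5,"linear":[-1.89,-3.43,0],"twist":0}]'
cat > d.py <<'E'
# how far to go, tool axes, cm / deg:  d.py X Y Z YANGLE
import sys; from h import *; from scipy.spatial.transform import Rotation as Ro
o=robot.get_obs(); M=Ro.from_quat(o["tool_rot"]).as_matrix(); t=np.array(sys.argv[1:4],float)
a=np.degrees(np.arctan2(M[1,1],M[0,1])); print("t",round(o["time"],2),"pos",o["position"].round(4),"yang",a.round(2),"delta cm",(M.T@(t-o["position"])*100).round(2),"twist",round(a-float(sys.argv[4]),2),"F",o["ft_force"].round(1),"w",o["grip_width"].round(4),"g",round(o["grip_force"],1),"q6",o["q"][5].round(2),"tilt",M[:2,2].round(4))
E
python3 d.py .4995 .2965 .047 109.8
```

```text
time: 0.52
position: [0.147, 0.607, 0.2389]
tool_rot: [-0.175, 0.985, -0.001, -0.0]
ft_force: [0.2, -0.5, 0.7]
grip_width: 0.0614
grip_force: 0.0
time: 1.52
position: [0.5008, 0.2952, 0.2392]
tool_rot: [-0.172, 0.985, -0.0, -0.0]
ft_force: [0.6, 1.0, -0.1]
grip_width: 0.0432
grip_force: 0.0Traceback (most recent call last):
  File "d.py", line 4, in <module>
    a=np.degrees(np.arctan2(M[1,1],M[0,1])); print("t",round(o["time"],2),"pos",o["position"].round(4),"yang",a.round(2),"delta cm",(M.T@(t-o["position"])*100).round(2),"twist",round(a-float(sys.argv[4]),2),"F",o["ft_force"].round(1),"w",o["grip_width"].round(4),"g",round(o["grip_force"],1),"q6",o["q"][5].round(2),"tilt",M[:2,2].round(4))
                                                                                                                                                                                                                                              ^^^^^^^^^^^^^^^^^^^^^
AttributeError: 'float' object has no attribute 'round'
```

```bash
sed -i 's/o\["grip_width"\].round(4)/round(o["grip_width"],4)/' d.py
python3 -m pendant '[{"jaw":0.5,"linear":[0,0,3.5],"twist":0},{"jaw":0.5,"linear":[0,0,3.5],"twist":0},{"jaw":0.5,"linear":[0,0,3.5],"twist":0},{"jaw":0.5,"linear":[0,0,3],"twist":0},{"jaw":0.5,"linear":[0,0,2],"twist":0},{"jaw":0.5,"linear":[0,0,0],"twist":0},{"jaw":0.5,"linear":[0,0,0],"twist":0}]'
python3 d.py .4995 .2965 .047 109.8
python3 - <<'E'
from h import *
c=cams.camera("side"); cv2.imwrite("pics/s1.png",cv2.resize(c["color"][210:330,180:340],None,fx=4,fy=4,interpolation=cv2.INTER_CUBIC))
E
```

```text
time: 2.1
position: [0.499, 0.2964, 0.0834]
tool_rot: [-0.172, 0.985, -0.0, -0.002]
ft_force: [-0.1, 0.5, 0.3]
grip_width: 0.0432
grip_force: 0.0
t 2.1 pos [0.499  0.2964 0.0834] yang 109.77 delta cm [-0.06 -0.01  3.64] twist -0.03 F [-0.1  0.5  0.3] w 0.0432 g 0.0 q6 -1.57 tilt [-0.0032 -0.0011]
```

View pics/s1.png

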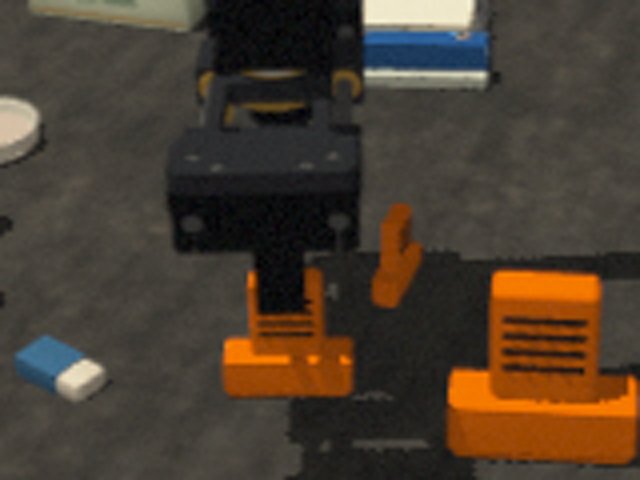

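The finger at (283,290) is centred on the tab, which spans x = 250–322. I'll go down, grip, and lift slightly to check the hold.

```bash
python3 -m pendant '[{"jaw":0.5,"linear":[0,0,1.8],"twist":0},{"jaw":0.5,"linear":[0,0,1.7],"twist":0},{"jaw":0.5,"linear":[0,0,0],"twist":0},{"jaw":0.5,"linear":[0,0,0],"twist":0},{"jaw":0.1,"linear":[0,0,0],"twist":0},{"jaw":0,"linear":[0,0,0],"twist":0},{"jaw":0,"linear":[0,0,0],"twist":0},{"jaw":0,"linear":[0,0,0],"twist":0},{"jaw":0,"linear":[0,0,0],"twist":0},{"jaw":0,"linear":[0,0,0],"twist":0},{"jaw":0,"linear":[0,0,0],"twist":0},{"jaw":0,"linear":[0,0,0],"twist":0}]' 25
python3 d.py .5895 -.1772 .20 105.6
python3 -m pendant '[{"jaw":0,"linear":[0,0,-2],"twist":0},{"jaw":0,"linear":[0,0,-3.5],"twist":0},{"jaw":0,"linear":[0,0,-3.5],"twist":0},{"jaw":0,"linear":[0,0,-3.5],"twist":2},{"jaw":0,"linear":[0,0,0],"twist":2},{"jaw":0,"linear":[0,0,0],"twist":0},{"jaw":0,"linear":[0,0,0],"twist":0},{"jaw":0,"linear":[0,0,0],"twist":0}]'
python3 d.py .5888 -.1743 .16 105.6
```

```text
time: 3.15
position: [0.5, 0.2968, 0.0498]
tool_rot: [-0.172, 0.985, 0.0, 0.0]
ft_force: [-1.4, -0.6, 2.5]
grip_width: 0.0136
grip_force: 25.0
t 3.15 pos [0.5    0.2968 0.0498] yang 109.77 delta cm [  7.61 -47.64 -15.02] twist 4.17 F [-1.4 -0.6  2.5] w 0.0136 g 25.0 q6 -1.57 tilt [0.0003 0.0001]
time: 3.82
position: [0.4986, 0.2963, 0.1731]
tool_rot: [-0.138, 0.99, -0.0, -0.002]
ft_force: [-0.8, -0.2, -1.1]
grip_width: 0.0139
grip_force: 25.0
t 3.82 pos [0.4986 0.2963 0.1731] yang 105.81 delta cm [  4.14 -47.74   1.34] twist 0.21 F [-0.8 -0.2 -1.1] w 0.0139 g 25.0 q6 -1.5 tilt [-0.0033 -0.0012]
```

```bash
python3 -m pendant '[{"jaw":0,"linear":[0.345,-3,0],"twist":0},{"jaw":0,"linear":[0.345,-4,0],"twist":0},{"jaw":0,"linear":[0.345,-4,0],"twist":0},{"jaw":0,"linear":[0.345,-4,0],"twist":0},{"jaw":0,"linear":[0.345,-4,0],"twist":0},{"jaw":0,"linear":[0.345,-4,0],"twist":0},{"jaw":0,"linear":[0.345,-4,0],"twist":0},{"jaw":0,"linear":[0.345,-4,0],"twist":0},{"jaw":0,"linear":[0.345,-4,0],"twist":0},{"jaw":0,"linear":[0.345,-4,0],"twist":0},{"jaw":0,"linear":[0.345,-4,0],"twist":0},{"jaw":0,"linear":[0.345,-4,0],"twist":0}]'
python3 -m pendant '[{"jaw":0,"linear":[0,0,2],"twist":0.2},{"jaw":0,"linear":[0,0,2],"twist":0},{"jaw":0,"linear":[0,0,2],"twist":0},{"jaw":0,"linear":[0,0,0],"twist":0},{"jaw":0,"linear":[0,0,0],"twist":0},{"jaw":0,"linear":[0,0,0],"twist":0}]'
python3 d.py .5875 -.1695 .0600 105.6
python3 - <<'E'
from h import *
a=[]
for n,b in(("side",(180,245,240,330)),("top",(170,250,250,345))):
    c=cams.camera(n); a.append(cv2.resize(c["color"][b[0]:b[1],b[2]:b[3]],(640,int(640*(b[1]-b[0])/(b[3]-b[2]))) if 0 else (520,280),interpolation=cv2.INTER_CUBIC)); np.save(f"/tmp/{n}1.npy",c,allow_pickle=True)
cv2.imwrite("pics/p2.png",np.vstack(a))
E
```

```text
time: 4.82
position: [0.5867, -0.1683, 0.1724]
tool_rot: [-0.137, 0.991, 0.001, -0.002]
ft_force: [0.3, -0.4, -0.6]
grip_width: 0.0137
grip_force: 25.0
time: 5.32
position: [0.5878, -0.1666, 0.1143]
tool_rot: [-0.136, 0.991, 0.0, -0.0]
ft_force: [0.4, 0.4, -0.1]
grip_width: 0.0138
grip_force: 25.0
t 5.32 pos [ 0.5878 -0.1666  0.1143] yang 105.6 delta cm [ 0.11 -0.27  5.43] twist 0.0 F [ 0.4  0.4 -0.1] w 0.0138 g 25.0 q6 -2.3 tilt [-0.0007  0.0003]
```

View pics/p2.png

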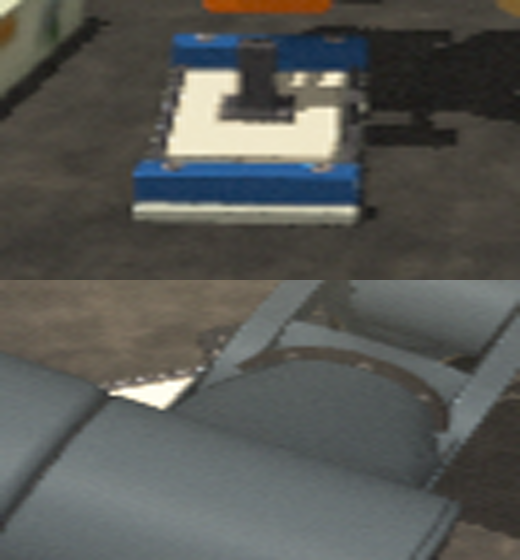

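The side view shows the spacer held at (265,5), behind the post and lined up with the jig. The arm hides the jig in the top view. I'll measure the spacer against the jig from the side depth, just above rail height.

```bash
python3 -m pendant '[{"jaw":0,"linear":[0.05,-0.13,1],"twist":0},{"jaw":0,"linear":[0.05,-0.13,1],"twist":0},{"jaw":0,"linear":[0,0,0.9],"twist":0},{"jaw":0,"linear":[0,0,0],"twist":0},{"jaw":0,"linear":[0,0,0],"twist":0},{"jaw":0,"linear":[0,0,0],"twist":0}]'
python3 d.py .5875 -.1695 .0600 105.6
cat > s.py <<'E'
from h import *
c=cams.camera("side"); np.save("/tmp/s.npy",c,allow_pickle=True)
h=cv2.cvtColor(c["color"],cv2.COLOR_BGR2HSV); m=cv2.inRange(h,(3,120,40),(17,255,255)); m[230:]=0; m[:,310:]=0; m[:,258:262]=m[:,258:262]
p=cloud(c)[(m>0)&(c["depth"]>.1)]
y=np.radians(105.6); B=np.array([[np.sin(y),np.cos(y)],[-np.cos(y),np.sin(y)]])
j=np.c_[(p[:,:2]-[.5695,-.105])@B*1000,p[:,2]*1000]; j=j[(abs(j[:,0])<60)&(abs(j[:,1])<110)]
print("orange jig mm",len(j),np.percentile(j,[2,50,98],axis=0).round(1).tolist())
f=j[j[:,2]<j[:,2].min()+18]; print("lower",len(f),np.percentile(f,[3,50,97],axis=0).round(1).tolist())
E
python3 s.py
```

```text
time: 5.92
position: [0.5875, -0.1695, 0.0853]
tool_rot: [-0.135, 0.991, 0.0, -0.0]
ft_force: [0.6, 0.2, -0.0]
grip_width: 0.0138
grip_force: 25.0
t 5.92 pos [ 0.5875 -0.1695  0.0853] yang 105.57 delta cm [ 0.   -0.    2.53] twist -0.03 F [ 0.6  0.2 -0. ] w 0.0138 g 25.0 q6 -2.31 tilt [-0.0003  0.0002]
orange jig mm 260 [[-28.3, -69.4, 36.9], [-3.6, -57.0, 56.3], [27.0, -45.8, 99.9]]
lower 44 [[-29.6, -85.5, 32.0], [-11.5, -56.3, 41.5], [26.2, -52.9, 44.9]]
```

The spacer is at jig x ≈ −1.5 and its near face at y ≈ −57, so its centre is at about −67 as planned. I'll lower it to the floor.

```bash
python3 -m pendant '[{"jaw":0,"linear":[0,0,0.6],"twist":0},{"jaw":0,"linear":[0,0,0.6],"twist":0},{"jaw":0,"linear":[0,0,0.6],"twist":0},{"jaw":0,"linear":[0,0,0.4],"twist":0},{"jaw":0,"linear":[0,0,0],"twist":0},{"jaw":0,"linear":[0,0,0],"twist":0},{"jaw":0,"linear":[0,0,0],"twist":0}]'
python3 -m pendant '[{"jaw":0,"linear":[0,0,0.15],"twist":0},{"jaw":0,"linear":[0,0,0.15],"twist":0},{"jaw":0,"linear":[0,0,0],"twist":0},{"jaw":0,"linear":[0,0,0],"twist":0}]'
python3 d.py .5875 -.1695 .0600 105.6
```

```text
time: 6.55
position: [0.5876, -0.1696, 0.0635]
tool_rot: [-0.136, 0.991, -0.0, -0.0]
ft_force: [0.2, 0.4, -0.3]
grip_width: 0.0141
grip_force: 25.0
time: 6.88
position: [0.5875, -0.1695, 0.0605]
tool_rot: [-0.136, 0.991, 0.0, -0.0]
ft_force: [-0.5, 0.9, -1.4]
grip_width: 0.0138
grip_force: 25.0
t 6.88 pos [ 0.5875 -0.1695  0.0605] yang 105.58 delta cm [ 0.   -0.    0.05] twist -0.02 F [-0.5  0.9 -1.4] w 0.0138 g 25.0 q6 -2.31 tilt [-0.0001  0.    ]
```

```bash
python3 -m pendant '[{"jaw":0,"linear":[0,0,0.05],"twist":0},{"jaw":0,"linear":[0,0,0.05],"twist":0},{"jaw":0,"linear":[0,0,0],"twist":0},{"jaw":0,"linear":[0,0,0],"twist":0}]'
python3 d.py .5875 -.1695 .0600 105.6
```

```text
time: 7.22
position: [0.5876, -0.1696, 0.0599]
tool_rot: [-0.136, 0.991, -0.0, 0.0]
ft_force: [-0.8, -0.7, 2.1]
grip_width: 0.0138
grip_force: 25.0
t 7.22 pos [ 0.5876 -0.1696  0.0599] yang 105.58 delta cm [ 0.01  0.01 -0.01] twist -0.02 F [-0.8 -0.7  2.1] w 0.0138 g 25.0 q6 -2.31 tilt [ 0.0003 -0.0002]
```

The force reading shows contact with the floor. Now I'll release, wait, and lift clear.

```bash
python3 -m pendant '[{"jaw":0.4,"linear":[0,0,0],"twist":0},{"jaw":0.4,"linear":[0,0,0],"twist":0},{"jaw":0.4,"linear":[0,0,0],"twist":0},{"jaw":0.4,"linear":[0,0,0],"twist":0},{"jaw":0.4,"linear":[0,0,0],"twist":0},{"jaw":0.4,"linear":[0,0,-1],"twist":0},{"jaw":0.4,"linear":[0,0,-2],"twist":0},{"jaw":0.4,"linear":[0,0,-3],"twist":0},{"jaw":0.4,"linear":[0,0,-3],"twist":0},{"jaw":0.4,"linear":[0,0,0],"twist":0},{"jaw":0.4,"linear":[0,0,0],"twist":0},{"jaw":0.4,"linear":[0,0,0],"twist":0}]' 20
python3 s.py
python3 d.py .5654 -.0886 .0600 105.6
python3 - <<'E'
from h import *
c=np.load("/tmp/s.npy",allow_pickle=True).item(); cv2.imwrite("pics/s3.png",cv2.resize(c["color"][160:240,240:330],None,fx=7,fy=7,interpolation=cv2.INTER_CUBIC))
P=cloud(c); p=P[(c["depth"]>.1)]; y=np.radians(105.6); B=np.array([[np.sin(y),np.cos(y)],[-np.cos(y),np.sin(y)]])
j=np.c_[(p[:,:2]-[.5695,-.105])@B*1000,p[:,2]*1000]; q=j[(j[:,2]>40)&(j[:,2]<72)&(abs(j[:,0])<20)&(j[:,1]>0)&(j[:,1]<45)]
print("post",len(q),np.percentile(q,[3,50,97],axis=0).round(1).tolist())
E
```

```text
time: 8.22
position: [0.5871, -0.1693, 0.1497]
tool_rot: [-0.136, 0.991, 0.0, -0.0]
ft_force: [-0.3, 0.8, -0.9]
grip_width: 0.0349
grip_force: 0.0
orange jig mm 229 [[-26.7, -69.4, 23.7], [-5.8, -59.2, 51.9], [25.0, 22.1, 72.8]]
lower 76 [[-28.4, -73.5, 22.3], [-11.5, -58.3, 29.6], [27.4, -51.5, 37.8]]
t 8.27 pos [ 0.5867 -0.1691  0.1489] yang 105.58 delta cm [-0.12  8.31  8.9 ] twist -0.02 F [ 0.3  0.2 -0.1] w 0.0348 g 0.0 q6 -2.31 tilt [-0.0018  0.0009]
post 79 [[-7.4, 19.8, 40.9], [0.4, 23.4, 57.0], [8.3, 27.9, 70.7]]
```

View pics/s3.png

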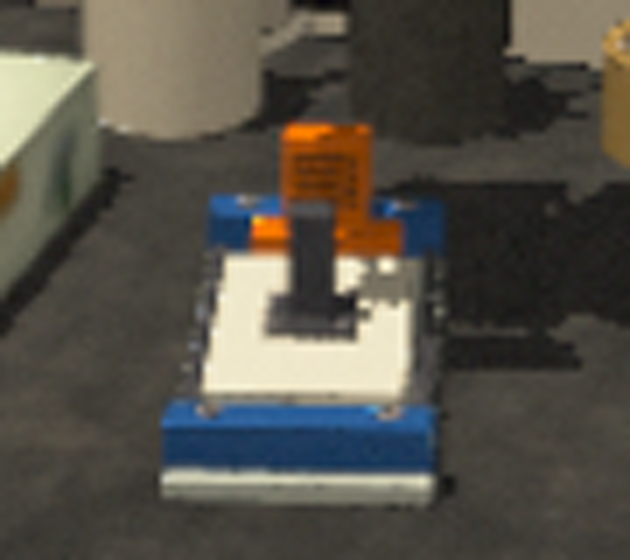

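The spacer stands upright in the gap, with its tab at (328,165) and foot at (328,235) in the crop. The post face is at jig y ≈ +23, so its axis is at about +15.5. Next I'll go to the post and grip it.

```bash
python3 -m pendant '[{"jaw":0.4,"linear":[-0.06,2.8,0],"twist":0},{"jaw":0.4,"linear":[-0.06,2.8,0],"twist":0},{"jaw":0.4,"linear":[0,2.6,0],"twist":0},{"jaw":0.4,"linear":[0,0,0],"twist":0},{"jaw":0.4,"linear":[0,0,2.5],"twist":0},{"jaw":0.4,"linear":[0,0,2.5],"twist":0},{"jaw":0.4,"linear":[0,0,2],"twist":0},{"jaw":0.4,"linear":[0,0,2],"twist":0},{"jaw":0.4,"linear":[0,0,0],"twist":0},{"jaw":0.4,"linear":[0,0,0],"twist":0},{"jaw":0.4,"linear":[0,0,0],"twist":0}]' 20
python3 d.py .5652 -.0896 .0580 105.6
```

```text
time: 9.18
position: [0.5669, -0.0905, 0.0596]
tool_rot: [-0.135, 0.991, -0.0, -0.0]
ft_force: [0.2, -0.4, 0.2]
grip_width: 0.0348
grip_force: 0.0
t 9.18 pos [ 0.5669 -0.0905  0.0596] yang 105.57 delta cm [0.14 0.13 0.16] twist -0.03 F [ 0.2 -0.4  0.2] w 0.0348 g 0.0 q6 -2.2 tilt [-0.0002 -0.    ]
```

```bash
python3 -m pendant '[{"jaw":0.4,"linear":[0.14,0.05,0],"twist":0},{"jaw":0,"linear":[0,0,0],"twist":0},{"jaw":0,"linear":[0,0,0],"twist":0},{"jaw":0,"linear":[0,0,0],"twist":0},{"jaw":0,"linear":[0,0,0],"twist":0},{"jaw":0,"linear":[0,0,0],"twist":0},{"jaw":0,"linear":[0,0,0],"twist":0},{"jaw":0,"linear":[0,0,0],"twist":0}]' 30
python3 d.py .5708 -.1098 .0596 105.6
```

```text
time: 9.85
position: [0.5656, -0.0904, 0.0602]
tool_rot: [-0.136, 0.991, -0.0, 0.0]
ft_force: [-0.9, -0.7, 5.0]
grip_width: 0.0159
grip_force: 30.0
t 9.85 pos [ 0.5656 -0.0904  0.0602] yang 105.58 delta cm [ 0.02 -2.01  0.06] twist -0.02 F [-0.9 -0.7  5. ] w 0.0159 g 30.0 q6 -2.2 tilt [ 0.0011 -0.0005]
```

The post is gripped (15.9 mm). I'll slide toward −y.

```bash
python3 -m pendant '[{"jaw":0,"linear":[0,-0.2,0],"twist":0},{"jaw":0,"linear":[0,-0.2,0],"twist":0},{"jaw":0,"linear":[0,-0.2,0],"twist":0},{"jaw":0,"linear":[0,-0.2,0],"twist":0},{"jaw":0,"linear":[0,-0.2,0],"twist":0},{"jaw":0,"linear":[0,-0.2,0],"twist":0},{"jaw":0,"linear":[0,-0.2,0],"twist":0},{"jaw":0,"linear":[0,-0.2,0],"twist":0},{"jaw":0,"linear":[0,-0.1,0],"twist":0},{"jaw":0,"linear":[0,-0.1,0],"twist":0},{"jaw":0,"linear":[0,0,0],"twist":0},{"jaw":0,"linear":[0,0,0],"twist":0}]' 30
python3 d.py .5708 -.1098 .0596 105.6; python3 s.py
```

```text
time: 10.85
position: [0.5703, -0.1072, 0.0602]
tool_rot: [-0.135, 0.991, 0.0, 0.0]
ft_force: [-0.9, 0.5, 6.3]
grip_width: 0.0157
grip_force: 30.0
t 10.85 pos [ 0.5703 -0.1072  0.0602] yang 105.57 delta cm [ 0.02 -0.26  0.06] twist -0.03 F [-0.9  0.5  6.3] w 0.0157 g 30.0 q6 -2.22 tilt [0.0007 0.0002]
orange jig mm 63 [[-28.1, -79.2, 28.2], [-11.5, -63.6, 31.4], [27.7, 86.0, 113.4]]
lower 51 [[-28.1, -78.5, 28.3], [-11.5, -64.3, 30.6], [27.2, -59.2, 43.7]]
```

```bash
for k in 1 2; do python3 -m pendant '[{"jaw":0,"linear":[0,-0.06,0],"twist":0},{"jaw":0,"linear":[0,-0.06,0],"twist":0},{"jaw":0,"linear":[0,0,0],"twist":0},{"jaw":0,"linear":[0,0,0],"twist":0}]' 30;
python3 d.py .5708 -.1098 .0596 105.6; done
```

```text
time: 11.23
position: [0.5705, -0.1082, 0.0602]
tool_rot: [-0.135, 0.991, 0.0, 0.0]
ft_force: [0.3, 1.8, 6.7]
grip_width: 0.0158
grip_force: 30.0
t 11.23 pos [ 0.5705 -0.1082  0.0602] yang 105.56 delta cm [ 0.02 -0.16  0.06] twist -0.04 F [0.3 1.8 6.7] w 0.0158 g 30.0 q6 -2.22 tilt [0.0005 0.0005]
time: 11.57
position: [0.5708, -0.1093, 0.0602]
tool_rot: [-0.135, 0.991, 0.0, 0.0]
ft_force: [-1.0, 2.1, 6.9]
grip_width: 0.0157
grip_force: 30.0
t 11.57 pos [ 0.5708 -0.1093  0.0602] yang 105.56 delta cm [ 0.02 -0.05  0.06] twist -0.04 F [-1.   2.1  6.9] w 0.0157 g 30.0 q6 -2.22 tilt [0.0005 0.0005]
```

```bash
for k in 1 2; do python3 -m pendant '[{"jaw":0,"linear":[0,-0.05,0],"twist":0},{"jaw":0,"linear":[0,-0.05,0],"twist":0},{"jaw":0,"linear":[0,0,0],"twist":0},{"jaw":0,"linear":[0,0,0],"twist":0}]' 30 >/dev/null;
python3 d.py .5708 -.1098 .0596 105.6; done
```

```text
t 11.9 pos [ 0.5711 -0.1102  0.0602] yang 105.57 delta cm [0.02 0.05 0.06] twist -0.03 F [-0.7  1.6  5.8] w 0.0156 g 30.0 q6 -2.23 tilt [0.0005 0.0005]
t 12.23 pos [ 0.5712 -0.1105  0.0602] yang 105.55 delta cm [0.02 0.08 0.06] twist -0.05 F [-0.8  3.9  6.9] w 0.0157 g 30.0 q6 -2.23 tilt [0.     0.0016]
```

```bash
for k in 1 2; do python3 -m pendant '[{"jaw":0,"linear":[0,-0.05,0],"twist":0},{"jaw":0,"linear":[0,0,0],"twist":0},{"jaw":0,"linear":[0,0,0],"twist":0},{"jaw":0,"linear":[0,0,0],"twist":0}]' 30 >/dev/null;
python3 d.py .5708 -.1098 .0596 105.6; done
```

```text
t 12.57 pos [ 0.5712 -0.1105  0.0602] yang 105.55 delta cm [0.02 0.08 0.06] twist -0.05 F [-1.2  4.1  7.4] w 0.0158 g 30.0 q6 -2.23 tilt [-0.0003  0.0022]
t 12.9 pos [ 0.5712 -0.1105  0.0602] yang 105.54 delta cm [0.02 0.08 0.06] twist -0.06 F [-0.5  6.5  7.3] w 0.016 g 30.0 q6 -2.23 tilt [-0.0005  0.0029]
```

```bash
python3 -m pendant '[{"jaw":0,"linear":[0,-0.05,0],"twist":0},{"jaw":0,"linear":[0,-0.05,0],"twist":0},{"jaw":0,"linear":[0,-0.05,0],"twist":0},{"jaw":0,"linear":[0,0,0],"twist":0},{"jaw":0,"linear":[0,0,0],"twist":0},{"jaw":0,"linear":[0,0,0],"twist":0}]' 30 >/dev/null;
python3 d.py .5708 -.1098 .0596 105.6; python3 s.py
python3 - <<'E'
from h import *
a=[cv2.resize(c["color"][b[0]:b[1],b[2]:b[3]],(560,290),interpolation=cv2.INTER_CUBIC) for c,b in((np.load("/tmp/s.npy",allow_pickle=True).item(),(180,240,235,350)),(cams.camera("top"),(175,240,250,345)))]
cv2.imwrite("pics/f.png",np.vstack(a))
E
```

```text
t 13.4 pos [ 0.5711 -0.1106  0.0602] yang 105.52 delta cm [0.01 0.08 0.06] twist -0.08 F [ 0.3 10.2  8.8] w 0.0156 g 30.1 q6 -2.23 tilt [-0.0015  0.0049]
orange jig mm 68 [[-30.4, -83.4, 26.0], [-13.9, -68.2, 31.5], [28.1, 40.1, 101.2]]
lower 53 [[-30.3, -83.1, 26.1], [-14.2, -68.7, 30.7], [28.1, -61.4, 39.5]]
```

View pics/f.png

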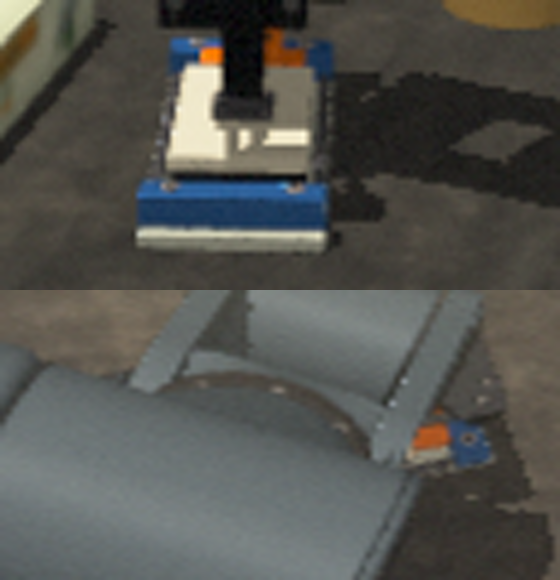

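In both views tile, spacer and rail are flush (top crop at about (440,440); side crop at (255,55)). The push is about 10 N and steady, so I'm handing in.

```bash
python3 -c "
from rig import robot; print(robot.hand_in())"
```

```text
the job is handed in; nothing more can be done
None
```

The job is handed in, though no verdict came back: the spacer is standing in the jig against the −y rail with the tile flush against it, the gripper still holding the tile's post and pressing at about 10 N (handed in at about 13.5 s).

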